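# Third hand for a fruit-tray repair

## Robot

A 6-joint arm with a two-finger parallel gripper is mounted at the origin on the work surface. World frame = base frame: x ahead of the robot, y to its left, z up, the work surface at z = 0. Lengths are in mm, angles in rad, forces in N, time in s.
With the tool pointing down it reaches from about 275 to 1000 mm from the base axis. Payload 8.4 kg.
Tool frame: the origin (TCP) lies midway between the tips of the shut fingers; the grasp point (between the pads) lies grip_depth behind it (grip_depth is the distance from the TCP to the grasp point, in mm); z points along the fingers, y is the line along which they close (so a half turn about z gives the same grasp; the last joint's range is limited). The gripper opens to 85 mm and grips with 20 to 120 N. Pads are 22 mm wide; open, the fingers measure 114 mm over their backs; the gripper's body (76 mm by 85 mm) begins 54 mm behind the grasp point. The pads swing forward as they close: fully open they stand 13 mm farther back than shut.
Start: joints at [1.176, 0.353, 1.633, -0, 1.155, -0.002], TCP at [239.234, 577.404, 231.281] pointing down, gripper open.
Joint ranges: [-2.63, 2.63], [-0.92, 2.1], [0.06, 2.66], [-1.3, 4.44], [0, 2.69], [-3.02, 3.02]. Speed limits (rad/s): [2.22, 2.22, 2.79, 3.14, 3.14, 3.14].

## Interface

Orientations are given as [roll, pitch, yaw] about the fixed x, y, z axes, in that order (R = Rz(yaw) Ry(pitch) Rx(roll)).
In Python, from rig import * gives the robot as it stands.
- The arm moves only by the shell command python3 -m creep 'ROWS' [FORCE]. ROWS is JSON, a list of rows, each an object of numbers: "x", "y", "z": the shift along the tool's x, y, z in mm; "rx", "ry", "rz": the turn, a rotation vector about the tool's x, y, z in rad; "hand": the finger opening in mm, from 0 to 85.4. A call has 1 to 20 rows; each row shifts and turns the commanded pose from where the row before left it, along the tool's axes as they then stand; what a row does not reach is not made up. A row lasts 1/8 s, in which the tool goes at most 62.5 mm and 10.7 degrees, less where a joint would pass 70% of its speed; a pose out of reach is approached as far as the arm can. A call with a gripper value outside its range is refused whole. The fingers move at their own pace and stop on an object; FORCE is the grip in N (left out, the last holds). Time passes only in rows, so rows that do not move let the fingers close. It gives the time, the measured TCP pose, the force, the opening and the grip force at its end, in the units of the state.
- sense(): the state, without advancing time (a new reading comes with each control period).
- grab_frame(name): name is "side" or "top" or "wrist"; returns the picture (400x640x3 uint8, red, green, blue); there is no depth.
- get_calibration(name): a dict with "K" (3x3 intrinsics, pixels), "R" (3x3) and "t" (3): a world point X has camera coordinates R X + t. Camera axes: x right, y down, z forward; pixel columns grow to the right and rows downward; lengths in mm; the calibration is good to about 2 mm. A picture is of the moment at which its call begins: read the wrist's pose just before it. get_calibration takes no time and is no camera call; for the wrist camera it gives the pose at the moment of the call.
- sign_off(): hands the job in; it is judged then, once.
The state is a dict: "clock": time; "qpos": joint angles; "qvel": joint speeds; "joint_efforts": joint torques, N m; "eef_pos": TCP position; "tcp_rot": TCP orientation; "contact_force": force on the tool from outside, world axes, zero at the start; "wrist_torque": the same for the moment, N m; "opening": opening from 0.0 (shut) to 1.0 (fully open); "grasp_force": force on a finger pad.
Only numpy, scipy, OpenCV 4.12 (cv2) and the standard library are available. Lean on these libraries where they do the work, as an engineer would, in place of code of your own. Each camera call takes 0.05 s, during which the arm holds its last target. There are 200 camera calls.

## Task

One of the two wooden fruit trays has lost its front slat. Take the loose slat from the rack, hold it where it belongs across the two bare front corner posts of that tray (level, ends even with both sides, top edge even with the post tops) and press it square against both posts with a steady push of about 11 N, which sets that tray back about 22 mm on its springs, so that I can nail it on; never ram it with more than about 25 N. Finish while still gripping and pressing, and leave the complete tray, the hammer, the nail tin and the offcut alone.

Things in the scene. Friction and masses are not known exactly. Their poses are not given: they have to be found in the camera images.
- slat: loose pine slat, a plain board 250 mm long (its y axis), 60 mm high (z axis), 12 mm thick (x axis), about 90 g; it stands on its long edge in the rack, rising 36 mm above the slot blocks. Origin: centre of the lower edge. Front/back and the two ends are alike
- rack: fixed plywood slat rack, foot 90 x 200 x 12 mm on the table, with one slot along its y axis formed by two pairs of dark blocks centred 80 mm either side of the middle (each block 30 mm long along y, tops 36 mm above the table, slot 15 mm wide); the middle 130 mm between the block pairs is free for fingers. The slat stands on the foot, 12 mm above the table. Origin: centre of its underside
- open_stand: fixed repair stand with a dark steel foot that carries the tray WITHOUT a front slat, foot 250 mm deep (from +20 to +270 mm along its x axis) and 250 mm wide, with an upright plywood backstop 75 mm high at the far end and two coil springs between backstop and tray. Origin: on the table, straight below the middle of the tray's front when the springs are relaxed; x axis points from the tray's front to the backstop (the direction to press), z up
- open_slide (a joint): how far the open tray is set back on its springs along the stand's +x axis, in m: 0 relaxed, 0.045 end of travel. The springs are soft: 500 N/m together, so 11 N gives 0.022 m. Friction about 0.2 N
- seat (a point): on the open tray, moving with it: the point midway between the front faces of its two front corner posts, 69 mm above the table, where the middle of the slat's inner 250 x 60 mm face belongs. x axis points into the tray (the direction to press), y along the front, z up. The tray can rock about the vertical by up to 0.1 rad (about 4 N m/rad), so it settles square against the slat
- open_tray: the open tray: 246 mm wide, 184 mm deep, floor boards 36 mm, post tops 100 mm and side slats 93 mm above the table. Between the front posts (186 mm free width) the front is empty, so a finger may stand behind the slat, inside the tray, which is empty. Origin: at relaxed springs the same as open_stand's, axes alike; moves with the tray
- open_post_left: front corner post of the open tray on its +y side, 22 x 22 mm, from 38 to 100 mm above the table, front face flush with point seat, outer side 115 mm from the middle. Origin and axes are those of open_tray
- open_post_right: the same on its -y side
- whole_stand: the other fixed repair stand, alike, carrying the complete tray, whose front slat is in place already (leave alone). Origin and axes as open_stand
- whole_slide (a joint): how far the complete tray is set back on its springs, m; 0 relaxed
- hammer: loose claw hammer lying on the bench, a bystander; origin at its middle on the underside
- nail_tin: loose closed metal tin, 70 mm across, 80 mm high, a bystander; origin at the centre of its underside
- offcut: loose short offcut of slat lying flat, 60 x 110 x 12 mm, a bystander, too short for the job; origin at the centre of its underside

How it is judged (in metres and radians):
At the end, for the whole second after the job is handed in: For the last second the slat, gripped and still, presses the open tray with 6-16 N, each front post with over 1.5 N, the tray 12-32 mm back on its springs; its middle within 10 mm of the seat sideways and in height, parallel to the front within 0.06 rad, upright within 0.12 rad (contact force between slat and open_tray between 6 and 16 N and contact force between slat and open_post_left above 1.5 N and contact force between slat and open_post_right above 1.5 N and value of joint open_slide between 0.012 and 0.032 m and y of slat in the frame of seat between -0.01 and 0.01 m and z of slat in the frame of seat between -0.04 and -0.02 m and angle between the y axis of slat and the y axis of seat, either way round below 0.06 rad and angle between the z axis of slat and the z axis of seat, either way round below 0.12 rad and contact force between the fingers and slat above 3 N and linear speed of slat below 0.01 m/s); the arm keeps its last pose, push and grip.
It fails at once if the slat or the robot rammed the open tray with more than 25 N (contact force between any of slat, the arm and open_tray above 25 N).
It fails at once if the complete tray was pushed back (value of joint whole_slide above 0.004 m).
It fails at once if a bystander was disturbed (distance of any of hammer, nail_tin, offcut from where it was at the start of the episode above 0.02 m).
It also fails if it takes over 38 s, if anything falls off the work surface, if the arm or the gripper's body presses on something with over 40 N, if the wrist force passes 120 N, or if a joint passes its speed limit or range.

## Working session

There is one attempt and no reset: what is moved stays moved. The work goes in short steps, Python scripts to look and compute and a shell command to move; the robot and the scene stay as the last step left them, time stands still between calls to the robot, and variables do not carry over. Pictures are saved under pics/ and viewed, at most 10 in all, crops included, and the job is handed in when it is done.

```bash
mkdir -p pics
python3 - <<'E'
from rig import *
import cv2
for n in ("top","side"):
    cv2.imwrite(f"pics/{n}0.png",cv2.cvtColor(grab_frame(n),cv2.COLOR_RGB2BGR))
    c=get_calibration(n);print(n,c["K"],c["R"],c["t"])
s=sense();print(s)
E
```

```text
top [[404.11282806   0.         320.13910355]
 [  0.         404.11282806 201.06468024]
 [  0.           0.           1.        ]] [[ 0.00623908 -0.99995673 -0.00690061]
 [-0.98782858 -0.00509057 -0.15546312]
 [ 0.15542127  0.00778657 -0.98781759]] [  22.58375161  519.47226891 1140.73171295]
side [[383.29973197   0.         316.71815356]
 [  0.         383.29973197 204.35769946]
 [  0.           0.           1.        ]] [[ 0.90156556 -0.43262421 -0.00398029]
 [-0.31754717 -0.65544677 -0.68523962]
 [ 0.29384238  0.61905237 -0.72830682]] [-460.7706803   202.78569825  917.05884283]
{'clock': 0.1, 'qpos': array([ 1.17559518e+00,  3.53552082e-01,  1.63405668e+00,  1.60979794e-06,
        1.15521741e+00, -2.41471049e-03]), 'qvel': array([ 0.00069663, -0.00238728, -0.00182006, -0.00095171,  0.00182842,
        0.00284808]), 'joint_efforts': array([-1.65839741e-03, -6.06353259e+01, -3.42819107e+01, -1.43332468e-04,
        4.00130753e-03,  1.00904322e-05]), 'eef_pos': array([239.07010904, 577.0037463 , 230.65482354]), 'tcp_rot': array([-3.14035914e+00, -4.45056127e-06,  2.74880557e+00]), 'contact_force': array([0.66706725, 0.03121701, 0.68693992]), 'wrist_torque': array([-0.03056625, -0.0029907 , -0.0264515 ]), 'grasp_force': 0.0, 'opening': 1.0029956913244784}
```

View pics/top0.png

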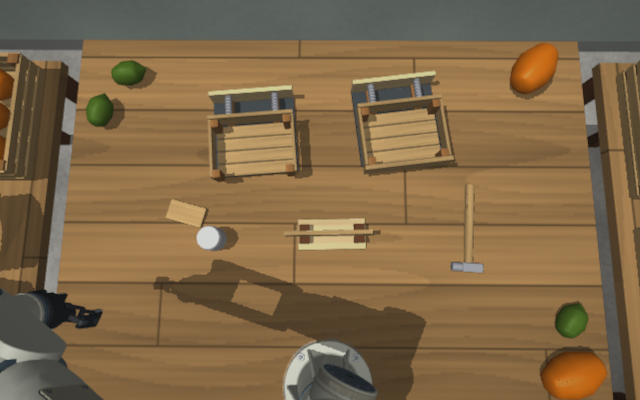

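View pics/side0.png

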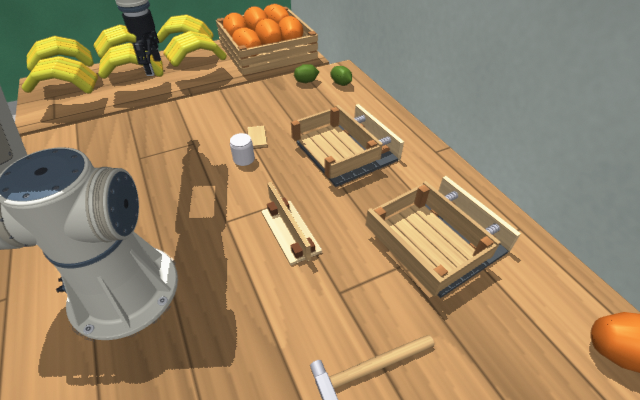

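The top view shows the rack and slat around (333,233), the hammer at (468,228), the tin at (210,238) and the offcut at (187,212). The two trays are near (253,148) and (405,135). In the side view, the far tray (image left, +y) seems to have the bare front posts. I'll zoom in to confirm.

Run:
```python
import cv2,numpy as np
t=cv2.imread("pics/top0.png");s=cv2.imread("pics/side0.png")
a=cv2.resize(t[80:250,200:380],None,fx=3.3,fy=3.3,interpolation=cv2.INTER_CUBIC)
cv2.imwrite("pics/crop_top.png",a)
cv2.imwrite("pics/crop_side.png",cv2.resize(s[90:270,225:425],None,fx=3.3,fy=3.3,interpolation=cv2.INTER_CUBIC))
```

```text
(no output)
```

View pics/crop_top.png

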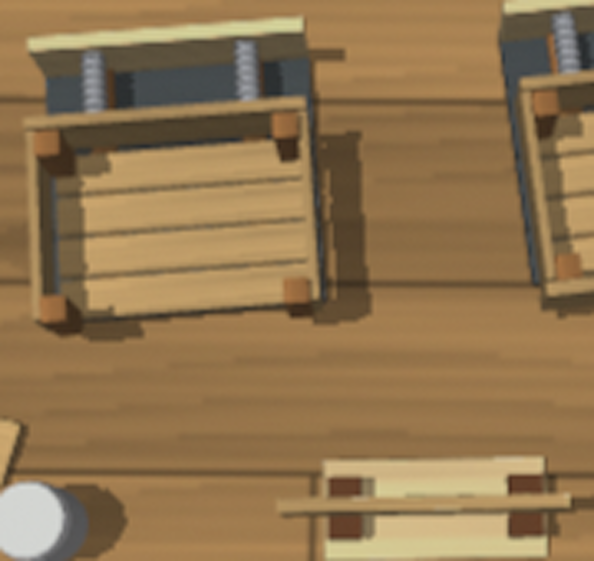

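View pics/crop_side.png

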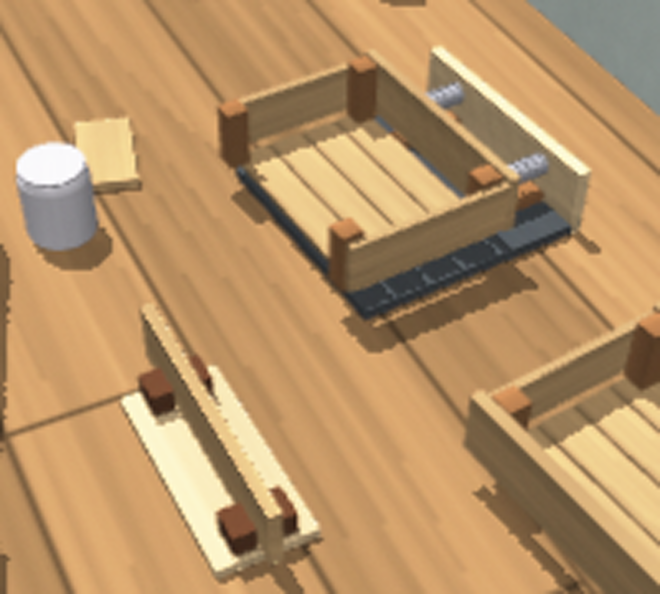

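The +y tray at (253,148) in the top view has no front slat: two bare posts, with floor boards visible at the front in both crops. Its post tops are at crop (52,303) and (297,290). The slat's top edge runs from crop (277,507) to (572,500). Next I'll measure by colour masks.

```bash
cat > h.py <<'E'
from rig import *
import cv2,numpy as np
def ray(c,uv,z):
    d=c["R"].T@np.linalg.inv(c["K"])@np.array([uv[0],uv[1],1.]);o=-c["R"].T@c["t"]
    return o+d*(z-o[2])/d[2]
def line(p):
    vx,vy,x,y=cv2.fitLine(np.float32(p),cv2.DIST_HUBER,0,.01,.01).ravel();return vx,vy,x,y
E
python3 - <<'E'
from h import *
import rig
print([n for n in dir(rig) if n[0]!='_'], getattr(rig,'grip_depth',None))
im=cv2.imread("pics/top0.png");c=get_calibration("top")
hsv=cv2.cvtColor(im,cv2.COLOR_BGR2HSV)
for (u,v) in [(290,168),(215,172),(286,118),(214,123),(320,232),(250,150),(250,176)]: print((u,v),hsv[v,u],hsv[v+1,u])
P=[]
m=(hsv[...,0]<14)&(hsv[...,1]>130)&(hsv[...,2]>120)
n,l,st,ce=cv2.connectedComponentsWithStats(m.astype(np.uint8))
for i in range(1,n):
    u,v=ce[i]
    if 200<u<460 and 70<v<250 and st[i,4]>8: print(ce[i].round(1),st[i],ray(c,ce[i],100).round(1))
# slat between blocks' pixels: bright/dark profile per column
for u in (287,296,310,330,350,370): print(u,[tuple(hsv[v,u]) [1:] for v in range(227,240)])
for v in (230,231,232,233,234): print(v,[int(x) for x in hsv[v,278:296,2]],[int(x) for x in hsv[v,364:384,2]])
E
```

```text
['MotionError', 'get_calibration', 'grab_frame', 'grip_depth', 'sense', 'sign_off'] 18.700000000000003
(290, 168) [ 14 150 151] [ 14 148 152]
(215, 172) [ 15 152 156] [ 14 150 158]
(286, 118) [ 14 150 150] [ 15 150 150]
(214, 123) [ 15 150 150] [ 15 149 149]
(320, 232) [ 18 115 177] [ 18 116 184]
(250, 150) [ 18 103 159] [ 18 117 190]
(250, 176) [ 17 122  88] [ 16 129 127]
287 [(np.uint8(128), np.uint8(153)), (np.uint8(130), np.uint8(151)), (np.uint8(130), np.uint8(153)), (np.uint8(127), np.uint8(155)), (np.uint8(118), np.uint8(164)), (np.uint8(114), np.uint8(174)), (np.uint8(115), np.uint8(177)), (np.uint8(116), np.uint8(167)), (np.uint8(112), np.uint8(125)), (np.uint8(123), np.uint8(112)), (np.uint8(128), np.uint8(149)), (np.uint8(131), np.uint8(160)), (np.uint8(129), np.uint8(160))]
296 [(np.uint8(131), np.uint8(140)), (np.uint8(130), np.uint8(139)), (np.uint8(128), np.uint8(141)), (np.uint8(123), np.uint8(157)), (np.uint8(118), np.uint8(173)), (np.uint8(116), np.uint8(174)), (np.uint8(115), np.uint8(177)), (np.uint8(115), np.uint8(157)), (np.uint8(113), np.uint8(104)), (np.uint8(
[... 2023 characters left out ...]
4, 165, 165, 166, 167, 170, 169, 167, 170] [189, 189, 189, 189, 189, 188, 189, 190, 166, 92, 98, 98, 98, 98, 99, 99, 128, 166, 171, 171]
232 [157, 158, 157, 158, 159, 164, 176, 175, 175, 174, 174, 175, 175, 174, 174, 174, 175, 175] [183, 184, 184, 185, 184, 184, 184, 187, 162, 85, 98, 98, 99, 97, 98, 98, 127, 165, 167, 168]
233 [157, 157, 157, 157, 157, 164, 178, 178, 177, 177, 178, 178, 178, 178, 178, 178, 177, 177] [151, 151, 151, 151, 150, 149, 149, 153, 138, 91, 97, 97, 98, 98, 98, 97, 125, 160, 160, 161]
234 [156, 155, 156, 156, 156, 163, 173, 170, 169, 167, 167, 166, 165, 162, 157, 158, 157, 158] [88, 87, 87, 86, 85, 85, 86, 92, 97, 94, 107, 124, 124, 125, 124, 124, 136, 155, 154, 155]
```

Run:
```python
from h import *
im=cv2.imread("pics/top0.png");c=get_calibration("top")
hsv=cv2.cvtColor(im,cv2.COLOR_BGR2HSV)
a=ray(c,(283.5,232.6),72);b=ray(c,(372.3,231.7),72);print("slat",a,b,(a+b)/2,np.linalg.norm(a-b))
m=(hsv[...,0]<17)&(hsv[...,1]>138)&(hsv[...,2]>135)
n,l,st,ce=cv2.connectedComponentsWithStats(m.astype(np.uint8))
for i in range(1,n):
    u,v=ce[i]
    if 200<u<300 and 100<v<190 and st[i,4]>8: print(ce[i].round(1),st[i],ray(c,ce[i],100).round(1))
```

```text
slat [424.10110673 127.78145769  72.        ] [ 428.0514646 -121.7723231   72.       ] [426.07628567   3.00456729  72.        ] 249.5850453023486
[285.5 117.4] [283 115   7   6  36] [752.7 125.9 100. ]
[213.  122.8] [210 120   7   7  44] [735.6 333.7 100. ]
[289.  167.2] [286 164   7   8  50] [605.9 113.4 100. ]
[215. 173.] [212 170   7   8  47] [588.5 321.1 100. ]
```

```bash
python3 -m creep '[{"rz":0.145},{"rz":0.145},{"rz":0.145},{"rz":0.145},{"rz":0.145},{"rz":0.145},{"rz":0.145},{"rz":0.147},{"x":-48,"y":15,"z":4},{"x":-48,"y":15,"z":4},{"x":-48,"y":15,"z":4},{"x":-48,"y":15,"z":4},{"x":-48,"y":15,"z":4},{"x":-48,"y":15,"z":4},{"x":-48,"y":15,"z":4},{"x":-48,"y":15,"z":4},{"x":-48,"y":15,"z":4},{"x":-48,"y":15,"z":4},{"x":-48,"y":15,"z":4},{"x":-48,"y":15,"z":4,"hand":85}]'
python3 - <<'E'
from h import *
print(get_calibration("wrist")); cv2.imwrite("pics/w1.png",cv2.cvtColor(grab_frame("wrist"),cv2.COLOR_RGB2BGR));print(sense()['eef_pos'],sense()['tcp_rot'])
E
```

```text
{'K': array([[351.43682111,   0.        , 320.18636068],
       [  0.        , 351.43682111, 200.15659494],
       [  0.        ,   0.        ,   1.        ]]), 'R': array([[ 0.38296719,  0.923759  , -0.00233356],
       [ 0.88593946, -0.36657037,  0.28414334],
       [ 0.26162455, -0.11088497, -0.95877897]]), 't': array([-622.68131791,  -36.26524782,  380.53600062])}
[239.08793837 577.05272475 230.72251564] [-3.14050358e+00  1.12635331e-05  2.74883080e+00]schema error: expected keys x, y, z, rx, ry, rz, hand
```

View pics/w1.png

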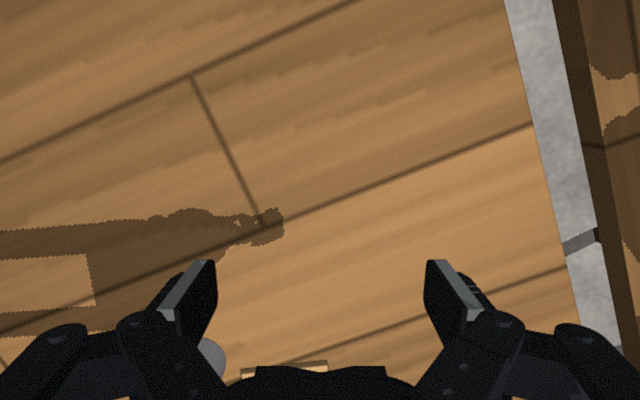

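The call was refused and the arm did not move. The wrist view shows only the fingers, with bare table below. It appears each row needs all seven keys.

```bash
python3 -m creep '[{"x":0,"y":0,"z":0,"rx":0,"ry":0,"rz":0.145,"hand":85},{"x":0,"y":0,"z":0,"rx":0,"ry":0,"rz":0.145,"hand":85},{"x":0,"y":0,"z":0,"rx":0,"ry":0,"rz":0.145,"hand":85},{"x":0,"y":0,"z":0,"rx":0,"ry":0,"rz":0.145,"hand":85},{"x":0,"y":0,"z":0,"rx":0,"ry":0,"rz":0.145,"hand":85},{"x":0,"y":0,"z":0,"rx":0,"ry":0,"rz":0.145,"hand":85},{"x":0,"y":0,"z":0,"rx":0,"ry":0,"rz":0.145,"hand":85},{"x":0,"y":0,"z":0,"rx":0,"ry":0,"rz":0.147,"hand":85},{"x":-48,"y":15,"z":4,"rx":0,"ry":0,"rz":0,"hand":85},{"x":-48,"y":15,"z":4,"rx":0,"ry":0,"rz":0,"hand":85},{"x":-48,"y":15,"z":4,"rx":0,"ry":0,"rz":0,"hand":85},{"x":-48,"y":15,"z":4,"rx":0,"ry":0,"rz":0,"hand":85},{"x":-48,"y":15,"z":4,"rx":0,"ry":0,"rz":0,"hand":85},{"x":-48,"y":15,"z":4,"rx":0,"ry":0,"rz":0,"hand":85},{"x":-48,"y":15,"z":4,"rx":0,"ry":0,"rz":0,"hand":85},{"x":-48,"y":15,"z":4,"rx":0,"ry":0,"rz":0,"hand":85},{"x":-48,"y":15,"z":4,"rx":0,"ry":0,"rz":0,"hand":85},{"x":-48,"y":15,"z":4,"rx":0,"ry":0,"rz":0,"hand":85},{"x":-48,"y":15,"z":4,"rx":0,"ry":0,"rz":0,"hand":85},{"x":-48,"y":15,"z":4,"rx":0,"ry":0,"rz":0,"hand":85}]'
python3 - <<'E'
from h import *
c=get_calibration("wrist");im=grab_frame("wrist");np.savez("w2.npz",im=im,**c);cv2.imwrite("pics/w2.png",cv2.cvtColor(im,cv2.COLOR_RGB2BGR));print(sense()['eef_pos'],sense()['tcp_rot'])
E
```

```text
clock: 2.65
eef_pos: [428.7, 2.7, 183.3]
tcp_rot: [3.141, -0.0, 1.587]
contact_force: [0.4, 1.2, 0.0]
opening: 0.995
grasp_force: 0.0
[430.32899128  -1.48756518 183.04945072] [3.14014972e+00 2.46506927e-03 1.58642223e+00]
```

View pics/w2.png

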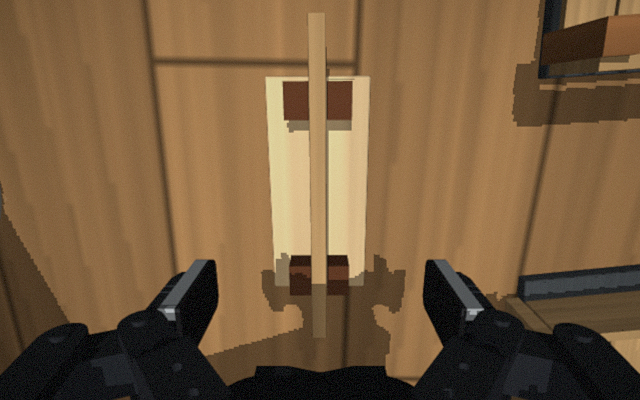

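The slat is upright, seen from above. Its top edge is 308–326 px wide, running from (317,13) at the +y end to about (319,310) where the near end face begins. The fingers straddle it.

Run:
```python
from h import *
d=np.load("w2.npz");c={k:d[k] for k in("K","R","t")};im=d["im"];print("cam",-c["R"].T@c["t"])
for v in (40,100,160,200,240): 
    g=cv2.cvtColor(im,cv2.COLOR_RGB2GRAY)[v,295:345].astype(int);print(v,list(g))
for uv in((317,13),(318,160),(319,308),(319,337)): print(uv,ray(c,uv,72).round(1))
print([int(x) for x in im[300:345,319,0]])
print(sense()['eef_pos'],get_calibration("wrist")["t"]-c["t"])
```

```text
cam [426.20519104  74.23846543 326.33180994]
40 [np.int64(122), np.int64(120), np.int64(123), np.int64(126), np.int64(126), np.int64(125), np.int64(128), np.int64(126), np.int64(128), np.int64(126), np.int64(126), np.int64(123), np.int64(123), np.int64(131), np.int64(155), np.int64(151), np.int64(152), np.int64(152), np.int64(157), np.int64(151), np.int64(151), np.int64(150), np.int64(147), np.int64(145), np.int64(146), np.int64(145), np.int64(144), np.int64(144), np.int64(149), np.int64(143), np.int64(122), np.int64(125), np.int64(124), np.int64(120), np.int64(121), np.int64(121), np.int64(126), np.int64(121), np.int64(123), np.int64(121), np.int64(121), np.int64(122), np.int64(118), np.int64(119), np.int64(119), np.int64(118), np.int64(116), np.int64(118), np.int64(119), np.int64(116)]
100 [np.int64(68), np.int64(64), np.int64(68), np.int64(64), np.int64(69), np.int64(66), np.int64(64), np.int64(64), np.int64(67), np.int64(69), np.int64(61), np.int64(68), np.int64(58), np.int64(88), np.int64(144), np.int64(156), np.int64(158), np.int64(155), np.int64(159), np.int64(151), np.int64(1
[... 2409 characters left out ...]
98), np.int64(116), np.int64(158), np.int64(209), np.int64(202), np.int64(201), np.int64(199), np.int64(203), np.int64(200), np.int64(201), np.int64(198), np.int64(201), np.int64(200), np.int64(199), np.int64(200), np.int64(199), np.int64(200), np.int64(195), np.int64(196)]
(317, 13) [423.3 125.8  72. ]
(318, 160) [425.3  29.2  72. ]
(319, 308) [427.9 -94.9  72. ]
(319, 337) [ 428.3 -123.3   72. ]
[110, 110, 114, 112, 112, 114, 110, 115, 114, 114, 112, 113, 111, 113, 113, 114, 113, 112, 111, 118, 111, 113, 111, 117, 114, 111, 113, 109, 110, 113, 112, 110, 117, 114, 111, 110, 112, 107, 90, 95, 97, 96, 98, 101, 108]
[430.32899128  -1.48756518 183.04945072] [-1.73595484 -4.17470035 -1.94229558]
```

```bash
python3 -m creep '[{"x":0,"y":-2,"z":15,"rx":0,"ry":0,"rz":0,"hand":85},{"x":0,"y":0,"z":15,"rx":0,"ry":0,"rz":0,"hand":85},{"x":0,"y":0,"z":15,"rx":0,"ry":0,"rz":0,"hand":85},{"x":0,"y":0,"z":15,"rx":0,"ry":0,"rz":0,"hand":85},{"x":0,"y":0,"z":15,"rx":0,"ry":0,"rz":0,"hand":85},{"x":0,"y":0,"z":0,"rx":0,"ry":0,"rz":0,"hand":85},{"x":0,"y":0,"z":0,"rx":0,"ry":0,"rz":0,"hand":85}]'
```

```text
clock: 3.58
eef_pos: [426.6, 4.4, 108.6]
tcp_rot: [3.141, 0.0, 1.587]
contact_force: [-0.2, -0.2, -0.1]
opening: 0.998
grasp_force: 0.0
```

```bash
python3 -m creep '[{"x":-2.4,"y":-0.6,"z":18,"rx":0,"ry":0,"rz":0,"hand":85},{"x":0,"y":0,"z":20,"rx":0,"ry":0,"rz":0,"hand":85},{"x":0,"y":0,"z":20,"rx":0,"ry":0,"rz":0,"hand":85},{"x":0,"y":0,"z":12,"rx":0,"ry":0,"rz":0,"hand":85},{"x":0,"y":0,"z":8.5,"rx":0,"ry":0,"rz":0,"hand":85},{"x":0,"y":0,"z":0,"rx":0,"ry":0,"rz":0,"hand":85},{"x":0,"y":0,"z":0,"rx":0,"ry":0,"rz":0,"hand":40},{"x":0,"y":0,"z":0,"rx":0,"ry":0,"rz":0,"hand":20},{"x":0,"y":0,"z":0,"rx":0,"ry":0,"rz":0,"hand":5},{"x":0,"y":0,"z":0,"rx":0,"ry":0,"rz":0,"hand":5},{"x":0,"y":0,"z":0,"rx":0,"ry":0,"rz":0,"hand":5},{"x":0,"y":0,"z":0,"rx":0,"ry":0,"rz":0,"hand":5},{"x":0,"y":0,"z":0,"rx":0,"ry":0,"rz":0,"hand":5},{"x":0,"y":0,"z":0,"rx":0,"ry":0,"rz":0,"hand":5}]' 60
```

```text
clock: 5.32
eef_pos: [426.1, 1.9, 30.0]
tcp_rot: [3.141, 0.0, 1.587]
contact_force: [-0.2, -0.7, 6.6]
opening: 0.131
grasp_force: 59.0
```

```bash
python3 -m creep '[{"x":0,"y":0,"z":-8,"rx":0,"ry":0,"rz":0,"hand":5},{"x":0,"y":0,"z":-18,"rx":0,"ry":0,"rz":0,"hand":5},{"x":0,"y":0,"z":-24,"rx":0,"ry":0,"rz":0,"hand":5},{"x":0,"y":0,"z":-25,"rx":0,"ry":0,"rz":0,"hand":5},{"x":0,"y":0,"z":-15,"rx":0,"ry":0,"rz":0,"hand":5},{"x":0,"y":0,"z":-10,"rx":0,"ry":0,"rz":-0.03,"hand":5},{"x":0,"y":0,"z":0,"rx":0,"ry":0,"rz":-0.037,"hand":5},{"x":20,"y":13,"z":0,"rx":0,"ry":0,"rz":0,"hand":5},{"x":30,"y":20,"z":0,"rx":0,"ry":0,"rz":0,"hand":5},{"x":35,"y":23,"z":0,"rx":0,"ry":0,"rz":0,"hand":5},{"x":35,"y":23,"z":0,"rx":0,"ry":0,"rz":0,"hand":5},{"x":30,"y":20,"z":0,"rx":0,"ry":0,"rz":0,"hand":5},{"x":25,"y":16,"z":0,"rx":0,"ry":0,"rz":0,"hand":5},{"x":15,"y":10,"z":0,"rx":0,"ry":0,"rz":0,"hand":5},{"x":10.4,"y":6.4,"z":0,"rx":0,"ry":0,"rz":0,"hand":5},{"x":0,"y":0,"z":0,"rx":0,"ry":0,"rz":0,"hand":5},{"x":0,"y":0,"z":0,"rx":0,"ry":0,"rz":0,"hand":5},{"x":0,"y":0,"z":0,"rx":0,"ry":0,"rz":0,"hand":5}]'
python3 - <<'E'
from h import *
for n in("wrist","side"):
    c=get_calibration(n);im=grab_frame(n);np.savez(n+"3.npz",im=im,**c);cv2.imwrite(f"pics/{n}3.png",cv2.cvtColor(im,cv2.COLOR_RGB2BGR))
s=sense();print(s['eef_pos'],s['tcp_rot'],s['grasp_force'],s['contact_force'])
E
```

```text
clock: 7.58
eef_pos: [539.9, 211.8, 129.8]
tcp_rot: [-3.141, 0.0, 1.653]
contact_force: [0.3, 0.3, -1.2]
opening: 0.135
grasp_force: 58.6
[540.0458873  212.04108234 129.89582807] [-3.14155397e+00  4.09392703e-05  1.65327637e+00] 58.60269069671631 [ 0.09991431 -0.05126523 -1.36803533]
```

View pics/wrist3.png

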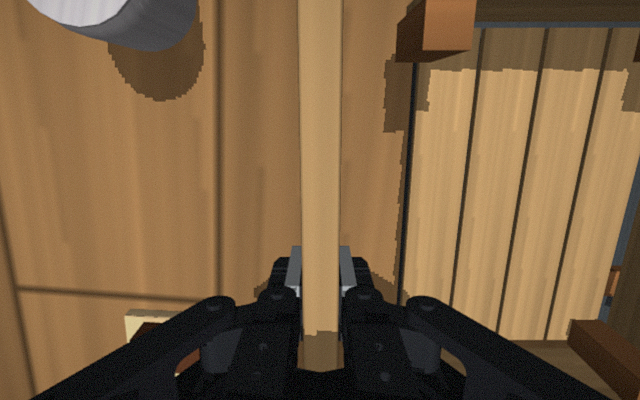

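View pics/side3.png

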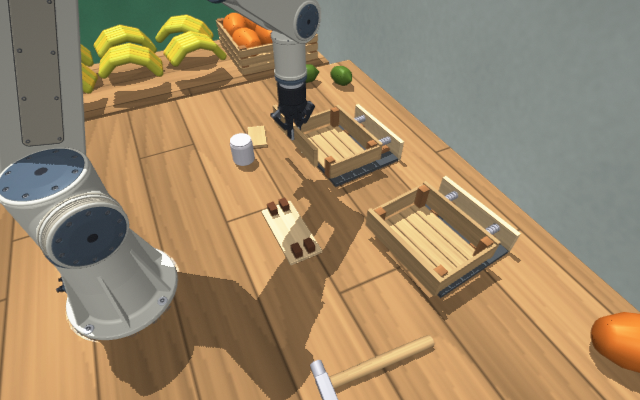

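The wrist view shows the slat held straight at u=299–342. The left post's inner front top corner is near (424,50), and the tin is clear at (120,20). The side view shows the rack empty and the hand in front of the open tray at (290,115). I'll refine the seat position relative to the held slat in this one wrist picture.

Run:
```python
from h import *
d=np.load("wrist3.npz");c={k:d[k] for k in("K","R","t")};im=d["im"]
yaw=.0836;X=np.array([np.cos(yaw),np.sin(yaw)]);Y=np.array([-X[1],X[0]])
seat=np.array([586.2,216.4])
hsv=cv2.cvtColor(im,cv2.COLOR_RGB2HSV)
for v in (5,20,35,45): print(v,[int(x) for x in hsv[v,392:480:2,2]])
for u in (435,450,465): print(u,[int(x) for x in hsv[40:70,u,2]])
print("r post")
for v in (340,360): print(v,[int(x) for x in hsv[v,560:640:3,2]])
for uv in((424,50),(430,2),(475,50)):
    p=ray(c,uv,100)[:2];print(uv,p.round(1),"seat frame",((p-seat)@X).round(1),((p-seat)@Y).round(1))
tcp=np.array([540.05,212.04])
for v in (10,100,200):
    p=ray(c,(320.5,v),172)[:2];print(v,"slat rel tcp",((p-tcp)@X).round(1),((p-tcp)@Y).round(1))
t=get_calibration("top");T=grab_frame("top");np.savez("top3.npz",im=T,**t)
h=cv2.cvtColor(T,cv2.COLOR_RGB2HSV);m=(h[...,0]<17)&(h[...,1]>138)&(h[...,2]>135)
n,l,st,ce=cv2.connectedComponentsWithStats(m.astype(np.uint8))
for i in range(1,n):
    u,v=ce[i]
    if 200<u<300 and 100<v<190 and st[i,4]>8: print(ce[i].round(1),st[i])
cv2.imwrite("pics/top3c.png",cv2.cvtColor(cv2.resize(T[90:260,180:360],None,fx=3.3,fy=3.3,interpolation=cv2.INTER_CUBIC),cv2.COLOR_RGB2BGR))
```

```text
5 [136, 140, 139, 144, 141, 141, 147, 142, 83, 60, 55, 60, 58, 52, 59, 58, 56, 147, 168, 161, 166, 164, 163, 162, 162, 162, 160, 161, 162, 164, 156, 162, 165, 159, 158, 153, 160, 156, 158, 158, 158, 161, 83, 69]
20 [143, 146, 144, 148, 113, 55, 54, 59, 62, 62, 56, 59, 56, 54, 54, 50, 91, 152, 149, 152, 147, 148, 153, 149, 148, 150, 149, 152, 145, 150, 152, 147, 149, 145, 147, 143, 147, 148, 147, 141, 149, 112, 61, 62]
35 [146, 151, 115, 55, 52, 48, 55, 56, 55, 55, 49, 44, 56, 50, 50, 52, 150, 142, 144, 146, 143, 146, 144, 141, 146, 143, 140, 144, 140, 143, 147, 141, 142, 137, 146, 140, 141, 143, 139, 142, 135, 111, 110, 108]
45 [151, 154, 77, 58, 51, 44, 55, 60, 48, 55, 55, 48, 40, 51, 48, 86, 137, 137, 137, 141, 141, 136, 139, 139, 139, 137, 136, 134, 134, 132, 140, 137, 136, 135, 136, 136, 135, 137, 134, 138, 115, 110, 111, 99]
435 [143, 147, 144, 139, 138, 142, 134, 138, 138, 124, 83, 55, 47, 52, 51, 54, 47, 47, 50, 47, 73, 101, 115, 111, 115, 117, 116, 109, 112, 151]
450 [143, 140, 139, 139, 142, 132, 137, 138, 134, 126, 80, 48, 55, 45, 49, 62, 88, 117, 115, 111, 114, 117, 113, 115, 116, 117, 109, 116, 117, 115]
465 [137, 140, 143, 140, 134, 135, 137, 133, 133, 122, 77, 70, 115, 118, 116, 117, 117, 114, 116, 119, 113, 117, 115, 118, 117, 115, 111, 111, 154, 197]
r post
340 [95, 97, 83, 50, 54, 53, 50, 54, 49, 63, 54, 47, 69, 70, 69, 73, 69, 67, 69, 75, 71, 69, 65, 61, 57, 60, 63]
360 [94, 96, 94, 90, 87, 93, 93, 98, 52, 46, 45, 45, 49, 47, 52, 46, 49, 46, 45, 56, 67, 69, 67, 62, 67, 67, 68]
(424, 50) [578.  306.8] seat frame -0.6 90.8
(430, 2) [577.4 326.4] seat frame 0.4 110.3
(475, 50) [601.1 308.7] seat frame 22.6 90.8
10 slat rel tcp -1.4 92.6
100 slat rel tcp -1.4 70.3
200 slat rel tcp -1.5 41.5
[285.5 117.4] [283 115   7   6  36]
[213.3 122.8] [210 120   7   7  40]
[289.  167.1] [286 164   7   8  49]
```

View pics/top3c.png

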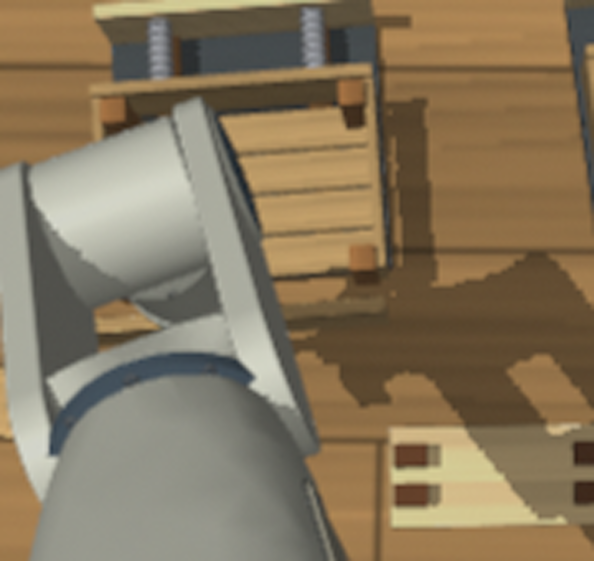

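The top crop shows the slat parallel to the tray front, with its -y end at crop (387,302), just beyond the right post's outer edge. Now I'll lower to fitting height and check the sideways centring.

```bash
python3 -m creep '[{"x":0,"y":0,"z":15,"rx":0,"ry":0,"rz":0,"hand":5},{"x":0,"y":0,"z":18,"rx":0,"ry":0,"rz":0,"hand":5},{"x":0,"y":0,"z":18,"rx":0,"ry":0,"rz":0,"hand":5},{"x":0,"y":0,"z":14,"rx":0,"ry":0,"rz":0,"hand":5},{"x":0,"y":0,"z":8,"rx":0,"ry":0,"rz":0,"hand":5},{"x":0,"y":0,"z":0,"rx":0,"ry":0,"rz":0,"hand":5},{"x":0,"y":0,"z":0,"rx":0,"ry":0,"rz":0,"hand":5},{"x":0,"y":0,"z":0,"rx":0,"ry":0,"rz":0,"hand":5}]'
python3 - <<'E'
from h import *
yaw=.0836;X=np.array([np.cos(yaw),np.sin(yaw)]);Y=np.array([-X[1],X[0]]);seat=np.array([586.2,216.4])
c=get_calibration("top")
p=ray(c,(180+387/3.3,90+302/3.3),172)[:2];print("end before",(p-seat)@X,(p-seat)@Y)
c=get_calibration("wrist");im=grab_frame("wrist");s=sense();print(s['eef_pos'],s['tcp_rot'])
cv2.imwrite("pics/w4.png",cv2.cvtColor(im,cv2.COLOR_RGB2BGR));np.savez("w4.npz",im=im,**c)
E
```

```text
clock: 8.72
eef_pos: [540.6, 212.7, 57.4]
tcp_rot: [3.141, -0.0, 1.654]
contact_force: [-0.2, 0.1, -0.5]
opening: 0.133
grasp_force: 58.6
end before -46.94529905203594 -128.28639062492832
[540.5755945  212.66337934  57.36115632] [ 3.14059952e+00 -2.80986433e-04  1.65380301e+00]
```

View pics/w4.png

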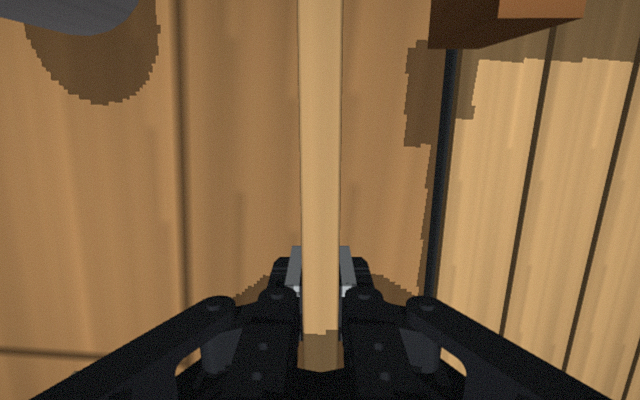

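The wrist view shows the slat vertical on edge at u=300–342, with the post ahead at (430–585, 0–48) and free space between. Centring is good to about 2 mm. Now I'll approach briskly at first, then slow down for contact.

```bash
python3 -m creep '[{"x":0,"y":4,"z":0,"rx":0,"ry":0,"rz":0,"hand":5},{"x":0,"y":6,"z":0,"rx":0,"ry":0,"rz":0,"hand":5},{"x":0,"y":6,"z":0,"rx":0,"ry":0,"rz":0,"hand":5},{"x":0,"y":6,"z":0,"rx":0,"ry":0,"rz":0,"hand":5},{"x":0,"y":4,"z":0,"rx":0,"ry":0,"rz":0,"hand":5},{"x":0,"y":2,"z":0,"rx":0,"ry":0,"rz":0,"hand":5},{"x":0,"y":2,"z":0,"rx":0,"ry":0,"rz":0,"hand":5},{"x":0,"y":2,"z":0,"rx":0,"ry":0,"rz":0,"hand":5},{"x":0,"y":2,"z":0,"rx":0,"ry":0,"rz":0,"hand":5},{"x":0,"y":2,"z":0,"rx":0,"ry":0,"rz":0,"hand":5},{"x":0,"y":2,"z":0,"rx":0,"ry":0,"rz":0,"hand":5},{"x":0,"y":2,"z":0,"rx":0,"ry":0,"rz":0,"hand":5},{"x":0,"y":2,"z":0,"rx":0,"ry":0,"rz":0,"hand":5},{"x":0,"y":2,"z":0,"rx":0,"ry":0,"rz":0,"hand":5},{"x":0,"y":0,"z":0,"rx":0,"ry":0,"rz":0,"hand":5},{"x":0,"y":0,"z":0,"rx":0,"ry":0,"rz":0,"hand":5}]'
```

```text
clock: 10.78
eef_pos: [583.9, 216.1, 56.7]
tcp_rot: [-3.141, 0.0, 1.654]
contact_force: [-1.1, -0.2, -0.9]
opening: 0.134
grasp_force: 58.8
```

```bash
python3 -m creep '[{"x":0,"y":1.5,"z":0,"rx":0,"ry":0,"rz":0,"hand":5},{"x":0,"y":1.5,"z":0,"rx":0,"ry":0,"rz":0,"hand":5},{"x":0,"y":1.5,"z":0,"rx":0,"ry":0,"rz":0,"hand":5},{"x":0,"y":1.5,"z":0,"rx":0,"ry":0,"rz":0,"hand":5},{"x":0,"y":1.5,"z":0,"rx":0,"ry":0,"rz":0,"hand":5},{"x":0,"y":1.5,"z":0,"rx":0,"ry":0,"rz":0,"hand":5},{"x":0,"y":1.5,"z":0,"rx":0,"ry":0,"rz":0,"hand":5},{"x":0,"y":1.5,"z":0,"rx":0,"ry":0,"rz":0,"hand":5},{"x":0,"y":0,"z":0,"rx":0,"ry":0,"rz":0,"hand":5},{"x":0,"y":0,"z":0,"rx":0,"ry":0,"rz":0,"hand":5}]'; python3 -c "
from rig import *
s=sense();print(s['contact_force'],s['wrist_torque'])"
```

```text
clock: 12.02
eef_pos: [595.1, 217.1, 56.7]
tcp_rot: [-3.14, 0.0, 1.654]
contact_force: [-7.0, -0.3, 3.5]
opening: 0.137
grasp_force: 59.3
[-7.02183139 -0.30793127  3.45916711] [0.0200388  0.99246418 0.06229219]
```

```bash
python3 -m creep '[{"x":0,"y":1.5,"z":0,"rx":0,"ry":0,"rz":0,"hand":5},{"x":0,"y":1.5,"z":0,"rx":0,"ry":0,"rz":0,"hand":5},{"x":0,"y":1.5,"z":0,"rx":0,"ry":0,"rz":0,"hand":5},{"x":0,"y":1.5,"z":0,"rx":0,"ry":0,"rz":0,"hand":5},{"x":0,"y":1.5,"z":0,"rx":0,"ry":0,"rz":0,"hand":5},{"x":0,"y":0.5,"z":0,"rx":0,"ry":0,"rz":0,"hand":5},{"x":0,"y":0,"z":0,"rx":0,"ry":0,"rz":0,"hand":5},{"x":0,"y":0,"z":0,"rx":0,"ry":0,"rz":0,"hand":5},{"x":0,"y":0,"z":0,"rx":0,"ry":0,"rz":0,"hand":5},{"x":0,"y":0,"z":0,"rx":0,"ry":0,"rz":0,"hand":5}]'
python3 - <<'E'
from h import *
s=sense();print(s['contact_force'],s['wrist_torque'])
# slat/post check: rear posts moved, front right post and slat end in the top view
T=grab_frame("top");c=get_calibration("top");h=cv2.cvtColor(T,cv2.COLOR_RGB2HSV)
m=(h[...,0]<17)&(h[...,1]>138)&(h[...,2]>135)
n,l,st,ce=cv2.connectedComponentsWithStats(m.astype(np.uint8))
for i in range(1,n):
    u,v=ce[i]
    if 200<u<300 and 90<v<190 and st[i,4]>8: print(ce[i].round(1),st[i],ray(c,ce[i],100).round(1))
for v in range(160,174): print(v,[int(x) for x in T[v,280:304,0]])
W=grab_frame("wrist");w=get_calibration("wrist");np.savez("w5.npz",im=W,**w)
for v in (5,20,35,50): print(v,[int(x) for x in W[v,290:420:3,0]])
E
```

```text
clock: 13.28
eef_pos: [602.2, 217.6, 56.7]
tcp_rot: [-3.138, 0.0, 1.654]
contact_force: [-11.4, 0.1, 5.3]
opening: 0.134
grasp_force: 59.8
[-11.3531432    0.0832143    5.32936211] [ 0.03523096  1.42300291 -0.00959609]
[284.8 110.2] [282 108   7   6  30] [774.4 128.5 100. ]
[212.2 113.8] [210 113   6   3  15] [762.7 337.3 100. ]
160 [112, 112, 113, 114, 109, 101, 95, 94, 90, 88, 87, 84, 87, 96, 103, 98, 78, 54, 68, 85, 85, 85, 85, 85]
161 [110, 110, 110, 110, 108, 101, 95, 94, 89, 87, 86, 85, 85, 94, 103, 99, 78, 55, 70, 85, 86, 85, 86, 86]
162 [106, 106, 106, 106, 105, 100, 95, 93, 90, 88, 86, 84, 81, 85, 96, 91, 74, 55, 69, 86, 86, 87, 86, 86]
163 [107, 108, 107, 108, 108, 100, 90, 87, 85, 86, 88, 86, 85, 86, 94, 88, 76, 54, 65, 87, 86, 86, 86, 86]
164 [111, 109, 114, 119, 112, 108, 97, 94, 94, 96, 100, 99, 100, 103, 108, 106, 91, 56, 62, 80, 79, 80, 80, 80]
165 [113, 111, 117, 122, 113, 114, 111, 111, 110, 110, 109, 110, 111, 110, 110, 109, 93, 54, 53, 65, 65, 64, 63, 64]
166 [109, 109, 109, 109, 108, 108, 108, 107, 107, 108, 108, 107, 107, 107, 107, 108, 99, 56, 51, 64, 64, 65, 64
[... 863 characters left out ...]
142, 137, 143, 142, 137, 141, 138, 138, 143, 137, 138, 144, 138, 139, 140, 138, 141]
20 [138, 146, 128, 160, 171, 179, 179, 174, 175, 174, 173, 168, 171, 164, 170, 172, 173, 124, 45, 42, 45, 49, 48, 37, 47, 48, 54, 46, 48, 48, 42, 52, 47, 52, 44, 50, 50, 51, 51, 45, 46, 45, 46, 53]
35 [141, 145, 134, 158, 179, 184, 183, 180, 176, 177, 176, 172, 171, 173, 170, 170, 173, 116, 52, 50, 44, 48, 54, 45, 47, 52, 50, 48, 51, 51, 47, 48, 53, 47, 45, 49, 49, 47, 103, 112, 112, 108, 115, 112]
50 [144, 143, 140, 158, 180, 181, 184, 180, 180, 173, 174, 175, 169, 172, 176, 174, 176, 123, 42, 39, 42, 37, 41, 35, 39, 38, 40, 87, 101, 103, 110, 114, 113, 118, 114, 110, 109, 109, 110, 114, 112, 114, 113, 114]
```

Run:
```python
from h import *
yaw=.0836;X=np.array([np.cos(yaw),np.sin(yaw)]);Y=np.array([-X[1],X[0]]);seat=np.array([586.2,216.4])+22*X
d=np.load("w5.npz");w={k:d[k] for k in("K","R","t")};W=d["im"]
print([int(x) for x in W[0:40,348,0]])
for v in (8,12,16): p=ray(w,(345,v),100)[:2];print("post inner corner, expect y 93",v,(p-seat)@X,(p-seat)@Y)
c=get_calibration("top")
p=ray(c,(297,166),99)[:2];print("slat end, expect -125",(p-seat)@X,(p-seat)@Y)
s=sense();print(s["clock"],s["contact_force"],s["eef_pos"],(s["eef_pos"][:2]-seat)@Y)
```

```text
[137, 142, 144, 147, 144, 141, 142, 140, 137, 142, 136, 140, 136, 140, 136, 136, 118, 47, 42, 47, 49, 51, 47, 45, 49, 52, 47, 53, 43, 52, 47, 49, 44, 50, 50, 51, 47, 55, 51, 44]
post inner corner, expect y 93 8 -0.8509064370939621 92.95714083131193
post inner corner, expect y 93 12 -0.8332905021577304 92.04120173257891
post inner corner, expect y 93 16 -0.8155712810984594 91.11989228031592
slat end, expect -125 -8.940858036851845 -127.0398178896286
13.375 [-11.44017321  -0.29177261   4.79270038] [602.20018532 217.64576214  56.63142302] -0.09464656513510256
```

The slat is centred to within about 2 mm and pressing at 11.4 N, with the tray set back about 22 mm and no twisting moment. I'm handing it in.

```bash
python3 -c "
from rig import *
print(sign_off())"
```

```text
the job is handed in; nothing more can be done
None
```

The slat is in place across the open tray's two bare front posts, still gripped and pressed square at about 11.4 N, with the tray set back about 22 mm; the job was handed in at about 13.4 s, and the sign-off gave no verdict.

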